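Pack a repaired drive into its lidded tray

ROBOT

A 6-joint arm with a two-finger parallel gripper is mounted at the origin on the work surface. World frame = base frame: x ahead of the robot, y to its left, z up, the work surface at z = 0. Lengths are in mm, angles in rad, forces in N, time in s.
With the tool pointing down it reaches from about 275 to 1000 mm from the base axis. Payload 8.4 kg.
Tool frame: the origin (TCP) lies on the mounting face of the last link; the fingertips stand 173 mm ahead of it and the grasp point (between the pads) lies 155 mm ahead of it; z points along the fingers, y is the line along which they close (so a half turn about z gives the same grasp; the last joint's range is limited). The gripper opens to 85 mm and grips with 20 to 120 N. Pads are 22 mm wide; open, the fingers measure 114 mm over their backs; the gripper's body (76 mm by 85 mm) begins 54 mm behind the grasp point. The pads swing forward as they close: fully open they stand 13 mm farther back than shut.
Start: joints at [1.147, 0.353, 1.633, -0, 1.155, -0.002], TCP at [255.876, 570.225, 404.681] pointing down, gripper open.
Joint ranges: [-2.63, 2.63], [-0.92, 2.1], [0.06, 2.66], [-1.3, 4.44], [0, 2.69], [-3.02, 3.02]. Speed limits (rad/s): [2.22, 2.22, 2.79, 3.14, 3.14, 3.14].

INTERFACE

Orientations are given as [roll, pitch, yaw] about the fixed x, y, z axes, in that order (R = Rz(yaw) Ry(pitch) Rx(roll)).
In Python, from rig import r gives the robot as it stands.
- The arm moves only by the tool apply_moves, never from a script. Its argument "deltas" is a list of rows, each an object with "claw": the gripper command: -1 is fully open, 1 is shut, values between are in proportion; "delta_pos": the shift along the tool's x, y, z in cm, a list of three; "yaw": the turn about the tool's z in rad. In form: [{"claw": claw, "delta_pos": [tx, ty, tz], "yaw": yaw}, ...]. A call has 1 to 8 rows; each row shifts and turns the commanded pose from where the row before left it, along the tool's axes as they then stand; what a row does not reach is not made up. A row lasts 1/8 s, in which the tool goes at most 62.5 mm and 10.7 degrees, less where a joint would pass 70% of its speed; a pose out of reach is approached as far as the arm can. A call with a gripper value outside its range is refused whole. The fingers move at their own pace and stop on an object; "grip_force" is the grip in N (left out, the last holds). Time passes only in rows, so rows that do not move let the fingers close. It gives the time, the measured TCP pose, the force, the opening and the grip force at its end, in the units of the state.
- r.sense(): the state, without advancing time (a new reading comes with each control period).
- r.grab_frame(name): name is "side" or "top" or "wrist"; returns a dict with "img" (384x512x3 uint8, blue, green, red), "z_map" (384x512 float32, mm along the optical axis (not along the pixel's ray), 0 where there is no reading), "fx", "fy", "cx", "cy" (pixels), "eye" and "rotation" of the camera in the world; the wrist camera has in their place "T_tool_cam" (4x4, takes a point from camera to tool coordinates, whose origin is the TCP and whose axes are the flange's). Camera axes: x right, y up, looking along -z (the intrinsics and any distortion apply to the point x, -y, -z); pixel columns grow to the right and rows downward; lengths in mm; the calibration is good to about 2 mm. A picture is of the moment at which its call begins: read the wrist's pose just before it.
- r.sign_off(): hands the job in; it is judged then, once.
The state is a dict: "clock": time; "qpos": joint angles; "qvel": joint speeds; "joint_efforts": joint torques, N m; "eef_pos": TCP position; "tcp_rot": TCP orientation; "contact_force": force on the tool from outside, world axes, zero at the start; "wrist_torque": the same for the moment, N m; "opening": opening from 0.0 (shut) to 1.0 (fully open); "grasp_force": force on a finger pad.
Only numpy, scipy, OpenCV 4.12 (cv2) and the standard library are available. Lean on these libraries where they do the work, as an engineer would, in place of code of your own. Each camera call takes 0.05 s, during which the arm holds its last target. There are 200 camera calls.

TASK

Put the aluminium drive away in the black tray on the plywood board: first raise the white lid by its orange tab, tab end first, to about a finger's width or more while the other end still rests on the tray, then take it off, carrying it low (no more than about 10 cm above the bench), and lay it flat in the middle of the green mat and let go. Push the drive along the board, without lifting it, through the open end of the tray until it is fully home against the far wall, then put the lid back on the tray, centred and seated flat all round. Do not drop the lid or tip it over, and leave the other things on the bench where they are.

Things in the scene. Friction and masses are not known exactly. Their poses are not given: they have to be found in the camera images.
- board: Fixed plywood board, 370 (x) x 130 x 6 mm, on the bench; origin at the centre of its underside; x = the way the drive is pushed, z up. The black tray is fixed on it. Two orange guide strips, 10 mm high, funnel into the tray's open end: y = +-35 mm at x = +30, y = +-50 mm at x = -10 mm. From x = -185 to -10 mm the board is bare; the drive starts there.
- drive_home (a point): Where drive_center is when the drive is fully home (board x +98, y 0, 14 mm above the bench); axes as the board's. Tray around it: walls 4 mm thick, 28 mm high above the board; side walls from board x +30 to +170 mm, inner faces at y = +-33.5 mm (slot 67 mm wide); far wall's inner face at x = +166 mm; the end at x = +30 mm is open; floor = the board's top.
- tray_seat (a point): Where lid_center is when the lid is seated and centred on the tray (board x +100, y 0, 28.5 mm above the bench); axes as the board's. The tray's outside is 140 x 75 mm, centred here; its wall tops are 34 mm above the bench.
- lid_center (a point): Centre of the loose white lid with blue skirt, half-way up its 19 mm height; x along it, away from the tab, z up. 154 x 89 mm outside, 0.08-0.15 kg: 4 mm plate, skirt 15 mm deep, 3 mm thick, going down outside the tray walls with 4 mm play a side. Starts seated on the tray, tab over the open end; then its skirt ends 19 mm above the bench and shuts the drive out.
- lid_tab (a point): Centre of the lid's orange tab, an upright fin standing on the plate: 32 mm along the lid's x, 8 mm thick along its y, 30 mm high. It lies 61 mm from lid_center along -x, 24.5 mm above it; the plate's top is 15 mm below this point, the tab's top 15 mm above.
- lid_near (a point): Point on the underside of the lid's plate at the tab end, 70 mm from the lid's centre along -x, 5.5 mm above lid_center; 34 mm above the bench when seated.
- lid_far (a point): Point on the underside of the lid's plate at the other end, 70 mm from the lid's centre along +x, 5.5 mm above lid_center; it lies over the tray's far wall, 34 mm above the bench when seated.
- drive_center (a point): Centre of the drive, a loose aluminium slab with a blue label, 136 mm (x) x 64 mm (y) x 16 mm, 0.15 to 0.3 kg, lying flat on the board in front of the tray's open end, roughly in line with it, its x towards the tray.
- mat: Fixed green mat, 200 mm (x) x 120 mm (y), 4 mm thick, where the lid is laid; origin at the centre of its underside.
- meter: Bystander: orange and black multimeter lying flat, 150 (x) x 75 x 43 mm; origin at the centre of its underside.
- bottle: Bystander: upright clear bottle with a green cap, 62 mm across, 170 mm high; origin at the centre of its foot.
- tape: Bystander: roll of white tape lying flat, 100 mm across, 22 mm high; origin at the centre of its underside.
- mouse: Bystander: black computer mouse, 100 (x) x 58 x 31 mm; origin at the centre of its underside.
- screwdriver_grip (a point): Bystander: screwdriver lying flat, 180 mm long; this point is on its handle.
- circuit: Bystander: blue circuit board with a copper heat pipe, 130 (x) x 70 x 14 mm; origin at the centre of its underside.
Not all that is in view belongs to the job. What is shaped like the part that bears lid_center but purple is not meant. There is more than one size of the part that bears drive_center; the job needs the larger.

How it is judged:
By the outcome, as a careful person would: the job done as asked, in the order asked, and still so for the second after the job is handed in, with the robot touching nothing.
It also fails if it takes over 72 s, if anything falls off the work surface, if the arm or the gripper's body presses on something with over 40 N, if the wrist force passes 120 N, or if a joint passes its speed limit or range.

## Working session

There is one attempt and no reset: what is moved stays moved. The work goes in short steps, Python scripts to look and compute and a tool call to move; the robot and the scene stay as the last step left them, time stands still between calls to the robot, and variables do not carry over. Pictures are saved under pics/ and viewed, at most 10 in all, crops included, and the job is handed in when it is done.

Besides the shell and the picture viewer there is one more tool, called after "Call:" as name([rows], argument=value, ...), one row to a line, values as JSON. apply_moves: Moves the arm, as the interface text tells. Its arguments: {"type":"object","properties":{"deltas":{"type":"array"},"grip_force":{"type":"number"}},"required":["deltas"]}

```bash
ls; mkdir -p pics; python3 - <<'E'
from rig import r
import cv2,numpy as np,pickle
s=r.sense();print(s)
d={}
for n in("top","side"):
    f=r.grab_frame(n);d[n]=f;cv2.imwrite(f"pics/{n}0.png",f["img"])
    print(n,{k:v for k,v in f.items() if k not in("img","z_map")})
pickle.dump(d,open("f0.pkl","wb"))
E
```

```text
pics
{'clock': 0.0, 'qpos': array([ 1.14657957e+00,  3.53659709e-01,  1.63415749e+00,  1.62105943e-05,
        1.15520063e+00, -2.41878730e-03]), 'qvel': array([ 0.00198562, -0.00013778, -0.00051828, -0.0005975 , -0.00133024,
       -0.00021787]), 'joint_efforts': array([ 6.05377465e-06, -6.05241108e+01, -3.42066765e+01,  4.01804550e-05,
        9.31218354e-03,  7.88691608e-06]), 'eef_pos': array([255.78395278, 569.99535843, 403.94429557]), 'tcp_rot': array([-3.14016752e+00, -1.82684866e-05,  2.71978811e+00]), 'contact_force': array([-0.56509334,  0.95260889,  1.16739518]), 'wrist_torque': array([ 0.00348647, -0.00254207,  0.01964491]), 'grasp_force': 0.0, 'opening': 1.0010285016571452}
top {'fx': 458.79955853120344, 'fy': 458.79955853120344, 'cx': 253.38190121490572, 'cy': 187.43772524701438, 'eye': array([ 309.83643643,    6.4895158 , 1418.911577  ]), 'rotation': array([ 0.13585275, -0.00294873, -1.55847734])}
side {'fx': 468.975319675177, 'fy': 468.975319675177, 'cx': 258.77187754932237, 'cy': 191.0075351112584, 'eye': array([ -103.70654593, -1082.88104911,   904.35314336]), 'rotation': array([ 0.98186286, -0.01601084, -0.50679937])}
```

View pics/top0.png

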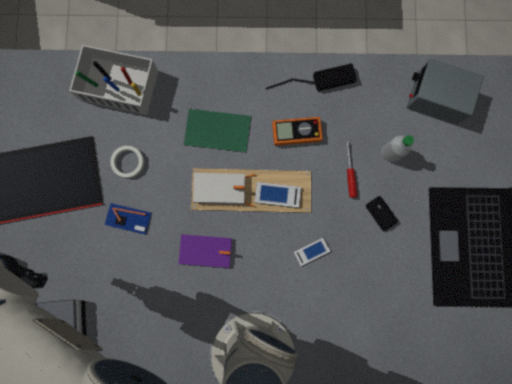

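View pics/side0.png

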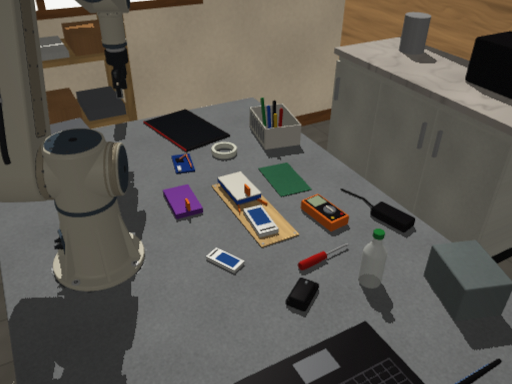

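The top view shows the board at about (251,190), the white lid at (218,189) with its tab at (240,188), and the large drive at (278,195). The mat is at (217,130). The purple lid (206,251) and the small drive (312,251) are decoys. The side view agrees.

```bash
cat > h.py <<'E'
import cv2,numpy as np,pickle
from scipy.spatial.transform import Rotation as Ro
def cloud(f,tool=None):
    """world xyz (H,W,3) and HSV"""
    z=f["z_map"];v,u=np.mgrid[:z.shape[0],:z.shape[1]]
    P=np.stack([(u-f["cx"])/f["fx"]*z,-(v-f["cy"])/f["fy"]*z,-z],-1)
    if tool is None: W=P@Ro.from_euler("xyz",f["rotation"]).as_matrix().T+f["eye"]
    else:
        T=f["T_tool_cam"];P=P@T[:3,:3].T+T[:3,3]
        W=P@Ro.from_euler("xyz",tool["tcp_rot"]).as_matrix().T+tool["eef_pos"]
    W[z<=0]=np.nan
    return W,cv2.cvtColor(f["img"],cv2.COLOR_BGR2HSV)
def rect(W,m):
    n,l,st,_=cv2.connectedComponentsWithStats(m.astype(np.uint8))
    k=1+np.argmax(st[1:,4]);p=W[l==k]
    c,s,a=cv2.minAreaRect(p[:,:2].astype(np.float32))
    if s[0]<s[1]: s=s[::-1];a+=90
    a=(a+90)%180-90
    return np.round(c,1),np.round(s,1),round(a,1),"z",np.round(np.median(p[:,2]),1),"n",len(p)
E
python3 - <<'E'
from h import *
d=pickle.load(open("f0.pkl","rb"))
f=d["top"];W,H=cloud(f)
for n,(u,v) in dict(board=(200,207),lid=(215,190),tab=(239,188),drive=(278,195),mat=(217,130),bench=(150,220),meter=(300,130),tape=(117,162),purple=(206,251),bottle=(407,141),circuit=(128,225)).items(): print(n,W[v,u].round(1),H[v,u],f["img"][v,u])
roi=np.zeros(H.shape[:2],bool);roi[160:220,185:320]=1
z=W[...,2]
print("lid",rect(W,roi&(abs(z-38)<5)))
print("board",rect(W,roi&(z>3)))
print("drive",rect(W,roi&(abs(z-22)<5)&(np.mgrid[:384,:512][1]>250)))
t=roi&(z>46); print("tab",W[t].mean(0),t.sum())
roi[:]=0;roi[100:160,175:260]=1
print("mat",rect(W,roi&(H[...,1]>100)))
E
```

```text
board [439.2 167.9  14.1] [ 18  94 152] [ 96 129 152]
lid [489.1 121.   39.7] [ 24   8 168] [163 167 168]
tab [492.5  47.5  66.9] [ 12 181 111] [ 32  63 111]
drive [478.3 -71.   23. ] [108 164 109] [109  67  39]
mat [684.5 121.9   7.3] [ 75 120  81] [62 81 43]
bench [398.1 322.3   2.3] [108  35  73] [73 67 63]
meter [ 679.5 -137.1   38.8] [120  13 100] [100  95  95]
tape [579.3 434.6  -1.1] [ 0  0 52] [52 52 52]
purple [305.6 144.9  24.5] [138 147 116] [116  49  90]
bottle [ 616.5 -421.5  171.2] [ 67 157  99] [53 99 38]
circuit [381.8 389.1   3.1] [111 183 103] [103  52  29]
lid (array([497.6, 110.5]), array([153.9,  90. ]), 89.4, 'z', np.float64(37.7), 'n', 1303)
board (array([493.9,  13.1]), array([373.6, 147.8]), 87.4, 'z', np.float64(19.0), 'n', 4496)
drive (array([480.8, -69.5]), array([135.4,  64.3]), 84.0, 'z', np.float64(21.8), 'n', 837)
tab [494.83026556  60.46552558  63.94338514] 35
mat (array([685.4, 121.6]), array([195.3, 116.6]), 84.5, 'z', np.float64(nan), 'n', 2142)
```

```bash
cat >> h.py <<'E'
def plan(tx,ty,tz,yawdeg=None,n=8,s=None,cur=None):
    """print rows (tool cm, rad) from the measured TCP (or cur) to a target TCP"""
    from rig import r
    s=s or r.sense();p=np.array(cur[:3] if cur else s["eef_pos"]);y=np.radians(cur[3]) if cur else s["tcp_rot"][2]
    dy=0 if yawdeg is None else (np.radians(yawdeg)-y+np.pi)%(2*np.pi)-np.pi
    T=np.array([tx,ty,tz],float);out=[]
    for i in range(n):
        d=(T-p)/(n-i);w=-round(dy/n,3)
        R=Ro.from_euler("xyz",[np.pi,0,y]).as_matrix()
        t=np.round(R.T@d/10,2);out.append((t.tolist(),w));p=p+R@t*10;y-=w
    for o in out:print(o)
    print("end",p.round(1),np.degrees(y).round(2))
E
python3 -c "
from h import *
plan(495,20,400,90,10)"
```

```text
([-4.43, -4.04, 0.04], np.float64(0.115))
([-4.87, -3.5, 0.04], np.float64(0.115))
([-5.24, -2.92, 0.04], np.float64(0.115))
([-5.54, -2.3, 0.04], np.float64(0.115))
([-5.77, -1.65, 0.04], np.float64(0.115))
([-5.92, -0.98, 0.04], np.float64(0.115))
([-5.99, -0.29, 0.04], np.float64(0.115))
([-5.98, 0.4, 0.04], np.float64(0.115))
([-5.9, 1.08, 0.04], np.float64(0.115))
([-5.74, 1.74, 0.05], np.float64(0.115))
end [495.  20. 400.] 89.94
```

Call:
apply_moves([
  {"claw": -1,"delta_pos": [-4.4,-4.0,0],"yaw": 0.115},
  {"claw": -1,"delta_pos": [-4.9,-3.5,0],"yaw": 0.115},
  {"claw": -1,"delta_pos": [-5.2,-2.9,0],"yaw": 0.115},
  {"claw": -1,"delta_pos": [-5.5,-2.3,0],"yaw": 0.115},
  {"claw": -1,"delta_pos": [-5.8,-1.6,0],"yaw": 0.115},
  {"claw": -1,"delta_pos": [-5.9,-1.0,0],"yaw": 0.115},
  {"claw": -1,"delta_pos": [-6.0,-0.3,0],"yaw": 0.115},
  {"claw": -1,"delta_pos": [-6.0,0.4,0],"yaw": 0.115},
], grip_force=20)

```text
clock: 1.1
eef_pos: [447.7, 129.2, 404.7]
tcp_rot: [3.141, -0.0, 1.796]
contact_force: [0.9, -0.3, 0.1]
opening: 0.996
grasp_force: 0.0
```

Call:
apply_moves([
  {"claw": -1,"delta_pos": [-5.9,1.1,0],"yaw": 0.115},
  {"claw": -1,"delta_pos": [-5.7,1.7,0],"yaw": 0.115},
  {"claw": -1,"delta_pos": [0,0,0],"yaw": 0},
  {"claw": -1,"delta_pos": [0,0,0],"yaw": 0},
])

```text
clock: 1.6
eef_pos: [494.5, 21.4, 404.3]
tcp_rot: [-3.141, -0.0, 1.569]
contact_force: [-0.2, -0.3, -1.4]
opening: 0.999
grasp_force: 0.0
```

```bash
python3 - <<'E'
from rig import r
from h import *
s=r.sense();f=r.grab_frame("wrist");t=r.grab_frame("top")
print(s["eef_pos"],s["tcp_rot"],s["clock"])
cv2.imwrite("pics/w1.png",f["img"]);pickle.dump((s,f,t),open("f1.pkl","wb"))
print(f["T_tool_cam"].round(3),f["fx"],f["cx"],f["cy"],f.keys())
E
```

```text
[494.47307997  21.40296935 404.32043912] [-3.14055097e+00 -3.53818143e-04  1.56943823e+00] 1.6
[[-1.0000e-03  9.4800e-01  3.1900e-01  8.1438e+01]
 [ 1.0000e+00  1.0000e-03 -0.0000e+00 -1.1860e+00]
 [-1.0000e-03  3.1900e-01 -9.4800e-01  2.9707e+01]
 [ 0.0000e+00  0.0000e+00  0.0000e+00  1.0000e+00]] 264.96381218696996 255.51511215834378 198.76249079217092 dict_keys(['img', 'z_map', 'fx', 'fy', 'cx', 'cy', 'T_tool_cam'])
```

View pics/w1.png

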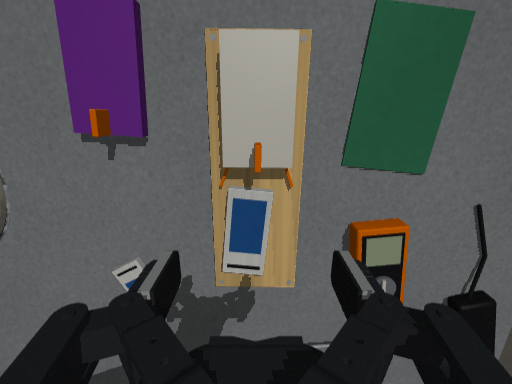

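The wrist view shows the lid (258,100), its tab (257,156), the drive (247,231), the board (columns 215–300), and the mat (408,88).

```bash
python3 - <<'E'
from h import *
s,f,t=pickle.load(open("f1.pkl","rb"))
for nm,W,H in [("wrist",)+cloud(f,s),("top",)+cloud(t)]:
    z=W[...,2];x=W[...,0];y=W[...,1];ok=z==z
    roi=ok&(x>415)&(x<575)&(y>-190)&(y<225)
    print(nm,"bench z",np.nanmedian(z[ok&(z<4)&(x>400)&(x<600)]))
    wood=(H[...,0]>8)&(H[...,0]<30)&(H[...,1]>70)
    print("lid",rect(W,roi&(abs(z-38)<4)))
    try:print("board",rect(W,roi&(((z>2.5)&(z<60)&wood)|(z>15)&(z<60))))
    except Exception as e:print(e)
    print("drive",rect(W,roi&(abs(z-22)<4)&(y<20)))
    b=roi&wood&(z>2)&(z<11)
    for lo in range(-160,200,40):
        q=x[b&(y>lo)&(y<lo+40)]
        if len(q):print(lo+20,q.min().round(1),q.max().round(1))
    q=y[b];print("y",q.min(),q.max())
    tb=roi&(z>50)&(z<75)&(y>0)&(y<100);print("tab",np.nanmean(W[tb],0),tb.sum(),rect(W,tb))
    g=ok&(x>600)&(H[...,0]>50)&(H[...,0]<95)&(H[...,1]>90)&(y>0)&(y<240)
    print("mat",rect(W,g))
E
```

```text
wrist bench z 0.804295040234706
lid (array([495.9, 110.4]), array([154.4,  89.2]), 89.3, 'z', np.float64(39.0), 'n', 10167)
board (array([493.6,  11.3]), array([370.4, 130.3]), 89.2, 'z', np.float64(23.0), 'n', 23471)
drive (array([479. , -69.6]), array([136.6,  63.9]), 84.0, 'z', np.float64(22.9), 'n', 3684)
-140 426.3 556.6
-100 426.9 557.1
-60 427.5 557.6
-20 428.1 558.2
20 428.9 558.7
60 429.5 559.4
100 430.2 560.2
140 430.4 560.6
180 430.9 561.0
y -173.84031393089285 196.59130224681067
tab [494.85900392  50.66949613  67.97731112] 201 (array([494.9,  49.9]), array([30.9,  7.1]), 89.7, 'z', np.float64(68.5), 'n', 201)
mat (array([684.3, 120.9]), array([200.2, 121.2]), 83.8, 'z', np.float64(5.2), 'n', 15394)
top bench z -0.5557162395335808
lid (array([497.5, 163.9]), array([88.2, 46.8]), -1.4, 'z', np.float64(37.5), 'n', 373)
board (array([489.8,  26.1]), array([145.5, 116.1]), -89.0, 'z', np.float64(22.5), 'n', 1053)
drive (array([ 476.2, -110.6]), array([64.5, 53. ]), -4.1, 'z', np.float64(21.9), 'n', 275)
-140 430.9 557.3
-100 430.7 556.8
-60 433.0 549.0
-20 432.6 546.1
20 432.0 510.0
60 431.6 451.0
100 434.3 450.5
140 433.7 559.7
180 433.4 559.7
y -171.95036538792306 196.89443150031917
tab [495.49402417  55.59081458  65.84070583] 19 (array([495.7,  56.4]), array([17.6,  5.8]), 86.2, 'z', np.float64(66.1), 'n', 19)
mat (array([685.4, 122. ]), array([196. , 116.8]), 83.5, 'z', np.float64(3.8), 'n', 1278)
```

Call:
apply_moves([
  {"claw": -1,"delta_pos": [1.4,0,4.0],"yaw": 0.011},
  {"claw": -0.4,"delta_pos": [1.4,0,4.0],"yaw": 0},
  {"claw": -0.4,"delta_pos": [0,0,4.0],"yaw": 0},
  {"claw": -0.4,"delta_pos": [0,0,4.0],"yaw": 0},
  {"claw": -0.4,"delta_pos": [0,0,2.0],"yaw": 0},
  {"claw": -0.4,"delta_pos": [0,0,0.7],"yaw": 0},
  {"claw": -0.4,"delta_pos": [0,0,0],"yaw": 0},
  {"claw": -0.4,"delta_pos": [0,0,0],"yaw": 0},
])

```text
clock: 2.7
eef_pos: [495.4, 49.8, 218.7]
tcp_rot: [3.14, -0.0, 1.559]
contact_force: [0.4, 0.8, -0.3]
opening: 0.698
grasp_force: 0.0
```

Call:
apply_moves([
  {"claw": 1,"delta_pos": [0,0,0.1],"yaw": 0},
  {"claw": 1,"delta_pos": [0,0,0],"yaw": 0},
  {"claw": 1,"delta_pos": [0,0,0],"yaw": 0},
  {"claw": 1,"delta_pos": [0,0,0],"yaw": 0},
  {"claw": 1,"delta_pos": [0,0,0],"yaw": 0},
  {"claw": 1,"delta_pos": [0,0,0],"yaw": 0},
], grip_force=20)

```text
clock: 3.45
eef_pos: [495.2, 49.4, 216.9]
tcp_rot: [3.141, 0.0, 1.559]
contact_force: [-1.3, -0.4, 5.8]
opening: 0.088
grasp_force: 22.9
```

Call:
apply_moves([
  {"claw": 1,"delta_pos": [0,0,-0.4],"yaw": 0},
  {"claw": 1,"delta_pos": [0,0,-0.4],"yaw": 0},
  {"claw": 1,"delta_pos": [0,0,-0.4],"yaw": 0},
  {"claw": 1,"delta_pos": [0,0,0],"yaw": 0},
])

```text
clock: 3.95
eef_pos: [495.1, 49.4, 229.0]
tcp_rot: [3.141, -0.0, 1.559]
contact_force: [-0.5, -0.2, -1.4]
opening: 0.093
grasp_force: 22.0
```

```bash
cat > look.py <<'E'
from rig import r
from h import *
import sys
s=r.sense();f=r.grab_frame("wrist")
W,H=cloud(f,s);x,y,z=np.moveaxis(W,-1,0)
print(s["eef_pos"].round(1),s["contact_force"].round(1),s["opening"].round(3),s["clock"])
m=(z>15)&(z<110)&(H[...,1]<40)&(H[...,2]>90)&(y>s["eef_pos"][1]-10)&(abs(x-s["eef_pos"][0])<50)
q=W[m];q=q[abs(q[:,0]-s["eef_pos"][0])<35]
A=np.c_[q[:,0]-s["eef_pos"][0],q[:,1]-s["eef_pos"][1],np.ones(len(q))]
for _ in range(4):
    c=np.linalg.lstsq(A,q[:,2],rcond=None)[0];e=abs(A@c-q[:,2]);k=e<max(1.5,np.median(e)*2.5);A,q=A[k],q[k]
print("plate slope x,y deg",np.degrees(np.arctan(c[:2])).round(2),"z at tab",c[2].round(1),"z +131",(c[2]+131*c[1]).round(1),len(q))
pickle.dump((s,f),open("f.pkl","wb"))
E
python3 look.py
```

```text
Traceback (most recent call last):
  File "look.py", line 6, in <module>
    print(s["eef_pos"].round(1),s["contact_force"].round(1),s["opening"].round(3),s["clock"])
                                                            ^^^^^^^^^^^^^^^^^^
AttributeError: 'float' object has no attribute 'round'
```

```bash
sed -i 's/s\["opening"\].round(3)/round(s["opening"],3)/' look.py; python3 look.py
```

```text
[495.   49.4 228.8] [ 0.4  0.2 -1.3] 0.092 4.0
plate slope x,y deg [0.05 0.03] z at tab 50.8 z +131 50.8 31230
```

The lid rose level, so the grip holds it rigidly. I'll put it back and regrip softly with a part-way claw command so it can pivot.

Call:
apply_moves([
  {"claw": 1,"delta_pos": [0,0,0.4],"yaw": 0},
  {"claw": 1,"delta_pos": [0,0,0.4],"yaw": 0},
  {"claw": 1,"delta_pos": [0,0,0.4],"yaw": 0},
  {"claw": 1,"delta_pos": [0,0,0],"yaw": 0},
  {"claw": 0.8,"delta_pos": [0,0,0],"yaw": 0},
  {"claw": 0.8,"delta_pos": [0,0,0],"yaw": 0},
])

```text
clock: 4.8
eef_pos: [495.0, 49.4, 216.5]
tcp_rot: [-3.142, -0.0, 1.559]
contact_force: [-0.4, 1.1, 0.1]
opening: 0.1
grasp_force: 0.0
```

Call:
apply_moves([
  {"claw": 0.82,"delta_pos": [0,0,0],"yaw": 0},
  {"claw": 0.82,"delta_pos": [0,0,0],"yaw": 0},
])

```text
clock: 5.05
eef_pos: [494.9, 49.4, 216.6]
tcp_rot: [-3.141, -0.0, 1.559]
contact_force: [0.1, 0.0, -0.3]
opening: 0.094
grasp_force: 7.7
```

Call:
apply_moves([
  {"claw": 0.84,"delta_pos": [0,0,0],"yaw": 0},
  {"claw": 0.84,"delta_pos": [0,0,0],"yaw": 0},
])

```text
clock: 5.3
eef_pos: [495.0, 49.5, 216.7]
tcp_rot: [-3.142, 0.0, 1.559]
contact_force: [0.2, -0.1, 0.2]
opening: 0.088
grasp_force: 20.6
```

Call:
apply_moves([
  {"claw": 0.8,"delta_pos": [0,0,0],"yaw": 0},
  {"claw": 0.815,"delta_pos": [0,0,0],"yaw": 0},
  {"claw": 0.815,"delta_pos": [0,0,0],"yaw": 0},
  {"claw": 0.815,"delta_pos": [0.05,0,-0.2],"yaw": 0},
  {"claw": 0.815,"delta_pos": [0.05,0,-0.2],"yaw": 0},
  {"claw": 0.815,"delta_pos": [0.05,0,-0.2],"yaw": 0},
  {"claw": 0.815,"delta_pos": [0.05,0,-0.2],"yaw": 0},
  {"claw": 0.815,"delta_pos": [0,0,0],"yaw": 0},
])

```text
clock: 6.3
eef_pos: [495.1, 51.5, 224.9]
tcp_rot: [3.141, -0.0, 1.559]
contact_force: [0.9, 0.2, 0.1]
opening: 0.089
grasp_force: 2.5
```

```bash
python3 look.py
```

```text
[495.1  51.5 224.9] [0.9 0.2 0.1] 0.089 6.3
plate slope x,y deg [-0.   -3.41] z at tab 46.8 z +131 39.0 30325
```

It pivots now: 3.4° of tilt with the far end still resting. I'll keep raising it.

Call:
apply_moves([
  {"claw": 0.815,"delta_pos": [0.05,0,-0.2],"yaw": 0},
  {"claw": 0.815,"delta_pos": [0.06,0,-0.2],"yaw": 0},
  {"claw": 0.815,"delta_pos": [0.06,0,-0.2],"yaw": 0},
  {"claw": 0.815,"delta_pos": [0.06,0,-0.2],"yaw": 0},
  {"claw": 0.815,"delta_pos": [0.06,0,-0.2],"yaw": 0},
  {"claw": 0.815,"delta_pos": [0.06,0,-0.2],"yaw": 0},
  {"claw": 0.815,"delta_pos": [0.06,0,-0.2],"yaw": 0},
  {"claw": 0.815,"delta_pos": [0,0,0],"yaw": 0},
])

```text
clock: 7.35
eef_pos: [495.1, 55.6, 238.9]
tcp_rot: [3.141, -0.0, 1.559]
contact_force: [-0.4, -0.6, -0.5]
opening: 0.096
grasp_force: 2.5
```

```bash
python3 look.py
```

```text
[495.1  55.6 238.9] [-0.4 -0.6 -0.5] 0.096 7.35
plate slope x,y deg [-0.1  -9.48] z at tab 60.1 z +131 38.2 27072
```

Call:
apply_moves([
  {"claw": 0.815,"delta_pos": [-0.09,0,0.3],"yaw": 0},
  {"claw": 0.815,"delta_pos": [-0.09,0,0.3],"yaw": 0},
  {"claw": 0.815,"delta_pos": [-0.08,0,0.3],"yaw": 0},
  {"claw": 0.815,"delta_pos": [-0.08,0,0.3],"yaw": 0},
  {"claw": 0.815,"delta_pos": [-0.08,0,0.3],"yaw": 0},
  {"claw": 0.9,"delta_pos": [0,0,0],"yaw": 0},
  {"claw": 1,"delta_pos": [0,0,0],"yaw": 0},
  {"claw": 1,"delta_pos": [0,0,0],"yaw": 0},
], grip_force=50)

```text
clock: 8.4
eef_pos: [495.0, 51.4, 223.7]
tcp_rot: [-3.142, 0.0, 1.559]
contact_force: [-0.3, -0.1, -0.7]
opening: 0.083
grasp_force: 49.7
```

Call:
apply_moves([
  {"claw": 1,"delta_pos": [0,0,-0.4],"yaw": 0},
  {"claw": 1,"delta_pos": [0,0,-0.7],"yaw": 0},
  {"claw": 1,"delta_pos": [0,0,-0.7],"yaw": 0},
  {"claw": 1,"delta_pos": [0,0,-0.5],"yaw": 0},
  {"claw": 1,"delta_pos": [0,0,-0.2],"yaw": 0},
  {"claw": 1,"delta_pos": [0,0,0],"yaw": 0},
])

```text
clock: 9.15
eef_pos: [495.0, 51.3, 248.8]
tcp_rot: [3.141, -0.0, 1.559]
contact_force: [0.0, 0.7, -1.2]
opening: 0.086
grasp_force: 49.7
```

```bash
python3 look.py; python3 -c "
from h import *
plan(678.1,60.8,242,83.75,10)"
```

```text
[495.   51.3 248.8] [ 0.   0.7 -1.2] 0.086 9.15
plate slope x,y deg [ 0.01 -2.64] z at tab 70.2 z +131 64.1 30498
([0.12, 1.83, 0.07], np.float64(0.01))
([0.13, 1.83, 0.07], np.float64(0.01))
([0.15, 1.83, 0.07], np.float64(0.01))
([0.17, 1.83, 0.07], np.float64(0.01))
([0.19, 1.82, 0.06], np.float64(0.01))
([0.21, 1.82, 0.07], np.float64(0.01))
([0.23, 1.82, 0.06], np.float64(0.01))
([0.24, 1.82, 0.07], np.float64(0.01))
([0.27, 1.81, 0.06], np.float64(0.01))
([0.28, 1.82, 0.07], np.float64(0.01))
end [678.1  60.8 242. ] 83.58
```

Call:
apply_moves([
  {"claw": 1,"delta_pos": [0.1,1.2,0],"yaw": 0.012},
  {"claw": 1,"delta_pos": [0.2,2.2,0],"yaw": 0.012},
  {"claw": 1,"delta_pos": [0.2,2.5,0],"yaw": 0.012},
  {"claw": 1,"delta_pos": [0.2,2.5,0],"yaw": 0.012},
  {"claw": 1,"delta_pos": [0.2,2.5,0],"yaw": 0.012},
  {"claw": 1,"delta_pos": [0.3,2.5,0],"yaw": 0.012},
  {"claw": 1,"delta_pos": [0.3,2.5,0],"yaw": 0.012},
  {"claw": 1,"delta_pos": [0.4,2.3,0],"yaw": 0.013},
])

```text
clock: 10.2
eef_pos: [679.4, 59.9, 248.2]
tcp_rot: [3.142, 0.0, 1.461]
contact_force: [0.3, 0.3, -0.4]
opening: 0.086
grasp_force: 49.7
```

Call:
apply_moves([
  {"claw": 1,"delta_pos": [0,0,0.8],"yaw": 0},
  {"claw": 1,"delta_pos": [0,0,1.2],"yaw": 0},
  {"claw": 1,"delta_pos": [0,0,1.0],"yaw": 0},
  {"claw": 1,"delta_pos": [0,0,0.5],"yaw": 0},
  {"claw": 1,"delta_pos": [0,0,0],"yaw": 0},
])

```text
clock: 10.82
eef_pos: [677.5, 59.9, 213.2]
tcp_rot: [-3.141, 0.0, 1.462]
contact_force: [-0.3, 0.3, -1.7]
opening: 0.082
grasp_force: 49.7
```

```bash
python3 look.py; python3 - <<'E'
from h import *
s,f=pickle.load(open("f.pkl","rb"));W,H=cloud(f,s);x,y,z=np.moveaxis(W,-1,0)
print(s["tcp_rot"])
print("lid",rect(W,(H[...,1]<40)&(H[...,2]>90)&(x>610)&(z>20)&(z<50)&(y>20)))
E
```

```text
[677.5  59.9 213.2] [-0.3  0.3 -1.7] 0.082 10.825
plate slope x,y deg [-0.32 -2.64] z at tab 34.4 z +131 28.4 30201
[-3.14066370e+00  1.68912393e-04  1.46184633e+00]
lid (array([682.5, 117.1]), array([151.4,  89.6]), 83.6, 'z', np.float64(31.0), 'n', 40833)
```

Call:
apply_moves([
  {"claw": 1,"delta_pos": [0.1,0.05,0.2],"yaw": 0},
  {"claw": 1,"delta_pos": [0,0,0.2],"yaw": 0},
  {"claw": 0.85,"delta_pos": [0,0,0],"yaw": 0},
  {"claw": 0.82,"delta_pos": [0,0,0],"yaw": 0},
  {"claw": 0.82,"delta_pos": [0,0,0.2],"yaw": 0},
  {"claw": 0.82,"delta_pos": [-0.04,0,0.2],"yaw": 0},
  {"claw": 0.82,"delta_pos": [-0.04,0,0.2],"yaw": 0},
  {"claw": 0.82,"delta_pos": [-0.04,0,0.1],"yaw": 0},
], grip_force=20)

```text
clock: 11.88
eef_pos: [678.4, 59.6, 202.6]
tcp_rot: [3.141, -0.0, 1.462]
contact_force: [0.8, -0.1, 1.1]
opening: 0.093
grasp_force: 13.2
```

```bash
python3 look.py
```

```text
[678.4  59.6 202.6] [ 0.8 -0.1  1.1] 0.093 11.875
plate slope x,y deg [0.02 0.04] z at tab 24.0 z +131 24.1 30930
```

Flat on the mat. I'll release, rise, and move over the drive.

Call:
apply_moves([
  {"claw": 0.6,"delta_pos": [0,0,0],"yaw": 0},
  {"claw": 0.4,"delta_pos": [0,0,0],"yaw": 0},
  {"claw": 0,"delta_pos": [0,0,-0.5],"yaw": 0},
  {"claw": -1,"delta_pos": [0,0,-3.0],"yaw": 0},
  {"claw": -1,"delta_pos": [0,0,-5.0],"yaw": 0},
  {"claw": -1,"delta_pos": [0,0,-5.0],"yaw": 0},
  {"claw": -1,"delta_pos": [0,0,-5.0],"yaw": 0},
])

```text
clock: 12.8
eef_pos: [678.1, 59.7, 389.8]
tcp_rot: [3.141, -0.0, 1.462]
contact_force: [0.4, 0.0, 0.9]
opening: 1.0
grasp_force: 0.0
```

Call:
apply_moves([
  {"claw": -1,"delta_pos": [-2.5,-3.0,0],"yaw": 0},
  {"claw": -1,"delta_pos": [-2.5,-3.1,0],"yaw": 0},
  {"claw": -1,"delta_pos": [-2.5,-3.0,0],"yaw": 0},
  {"claw": -1,"delta_pos": [-2.5,-3.1,0],"yaw": 0},
  {"claw": -1,"delta_pos": [-2.5,-3.0,0],"yaw": 0},
  {"claw": -1,"delta_pos": [-2.5,-3.1,0],"yaw": 0},
  {"claw": -1,"delta_pos": [0,0,0],"yaw": 0},
])

```text
clock: 13.68
eef_pos: [478.1, -70.4, 388.1]
tcp_rot: [-3.141, 0.0, 1.46]
contact_force: [0.8, -0.3, 0.8]
opening: 0.997
grasp_force: 0.0
```

```bash
python3 - <<'E'
from rig import r
from h import *
s=r.sense();t=r.grab_frame("top");f=r.grab_frame("wrist")
print(s["eef_pos"],s["tcp_rot"],s["clock"])
cv2.imwrite("pics/t2.png",np.hstack([t["img"][80:240,140:340],f["img"][::2,::2][:160]]))
W,H=cloud(f,s);x,y,z=np.moveaxis(W,-1,0)
print("drive",rect(W,(abs(z-23)<4)&(x>430)&(x<530)&(y<15)))
E
```

```text
[478.12478415 -70.38158229 388.08170525] [-3.14110702e+00  2.22668935e-04  1.46009865e+00] 13.675
drive (array([477.1, -70.3]), array([136.1,  64. ]), 84.0, 'z', np.float64(22.8), 'n', 5034)
```

View pics/t2.png

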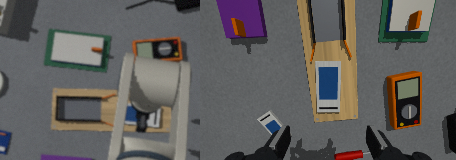

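The view shows the lid flat in the middle of the mat, about (81,50) in the left half, and the tray open at (85,108). The drive sits directly below the gripper. Next I'll descend and square it up.

Call:
apply_moves([
  {"claw": -1,"delta_pos": [0,0,5.0],"yaw": 0},
  {"claw": -1,"delta_pos": [0,0,5.5],"yaw": 0},
  {"claw": -1,"delta_pos": [0,0,5.5],"yaw": 0},
  {"claw": -1,"delta_pos": [0,0,3.0],"yaw": 0},
  {"claw": -1,"delta_pos": [0,0,2.0],"yaw": 0},
  {"claw": -1,"delta_pos": [0,0,0],"yaw": 0},
  {"claw": -0.6,"delta_pos": [0,0,0],"yaw": 0},
  {"claw": -0.6,"delta_pos": [0,0,0],"yaw": 0},
])

```text
clock: 14.78
eef_pos: [480.8, -69.5, 178.7]
tcp_rot: [3.14, 0.0, 1.462]
contact_force: [0.1, 0.5, 0.0]
opening: 0.799
grasp_force: 0.0
```

Call:
apply_moves([
  {"claw": -0.53,"delta_pos": [0,0,0],"yaw": 0},
  {"claw": -0.51,"delta_pos": [0,0,0],"yaw": 0},
  {"claw": -0.5,"delta_pos": [0,0,0],"yaw": 0},
])

```text
clock: 15.15
eef_pos: [480.2, -69.6, 178.0]
tcp_rot: [3.141, 0.0, 1.462]
contact_force: [-0.2, -0.2, 0.7]
opening: 0.753
grasp_force: 0.8
```

Call:
apply_moves([
  {"claw": -0.5,"delta_pos": [0.03,0.25,0],"yaw": -0.019},
  {"claw": -0.5,"delta_pos": [0.03,0.25,0],"yaw": -0.019},
  {"claw": -0.5,"delta_pos": [0.02,0.25,0],"yaw": -0.019},
  {"claw": -0.5,"delta_pos": [0.02,0.25,0],"yaw": -0.019},
  {"claw": -0.5,"delta_pos": [0.01,0.24,0],"yaw": -0.019},
  {"claw": -0.48,"delta_pos": [0,0,0],"yaw": 0},
  {"claw": -0.48,"delta_pos": [0,0,0],"yaw": 0},
])

```text
clock: 16.02
eef_pos: [493.1, -69.4, 177.8]
tcp_rot: [3.14, 0.0, 1.557]
contact_force: [0.0, -0.0, 1.2]
opening: 0.744
grasp_force: 19.3
```

```bash
python3 - <<'E'
from rig import r
from h import *
s=r.sense();f=r.grab_frame("wrist")
print(s["eef_pos"],s["tcp_rot"],s["clock"],s["grasp_force"])
W,H=cloud(f,s);x,y,z=np.moveaxis(W,-1,0)
print("drive",rect(W,(abs(z-23)<4)&(x>430)&(x<530)&(y<15)&(y>-140)))
m=(abs(z-23)<4)&(y>-50)&(y<-3)&(x>440)&(x<535)
for y0 in range(-50,-2,10):
    q=x[m&(abs(y-y0)<2)]
    if len(q):print(y0,q.min(),q.max(),(q.min()+q.max())/2)
E
```

```text
[493.06358516 -69.38016047 177.84931278] [3.14019004e+00 2.08420416e-04 1.55705887e+00] 16.025 19.26035463809967
drive (array([492.1, -63.2]), array([123.2,  75.9]), -89.4, 'z', np.float64(23.2), 'n', 23729)
-50 461.1027044719645 523.9576711929759 492.53018783247023
-40 460.613444772127 524.5905196931272 492.60198223262717
-30 461.17647386817015 525.0738954239358 493.12518464605296
-20 461.74793869614274 524.8509238601129 493.2994312781278
-10 461.44385172977445 525.3267143699265 493.3852830498505
```

Call:
apply_moves([
  {"claw": -0.65,"delta_pos": [0,0,0],"yaw": 0},
  {"claw": -0.9,"delta_pos": [0,0,0],"yaw": 0},
  {"claw": -0.9,"delta_pos": [0,0,-3.0],"yaw": 0},
  {"claw": -0.6,"delta_pos": [-0.5,0,-3.0],"yaw": 0},
  {"claw": 0.34,"delta_pos": [-3.0,0,0],"yaw": 0},
  {"claw": 0.34,"delta_pos": [-3.0,0,0],"yaw": 0},
  {"claw": 0.34,"delta_pos": [-2.7,0,0],"yaw": 0},
  {"claw": 0.34,"delta_pos": [0,0,2.0],"yaw": 0},
])

```text
clock: 17.08
eef_pos: [492.1, -163.2, 218.7]
tcp_rot: [3.138, 0.001, 1.555]
contact_force: [0.1, 0.0, 0.3]
opening: 0.326
grasp_force: 0.0
```

Call:
apply_moves([
  {"claw": 0.34,"delta_pos": [0,0,2.0],"yaw": 0},
  {"claw": 0.34,"delta_pos": [0,0,1.5],"yaw": 0},
  {"claw": 0.34,"delta_pos": [0,0,0],"yaw": 0},
  {"claw": 0.34,"delta_pos": [0,0,0],"yaw": 0},
])

```text
clock: 17.58
eef_pos: [491.5, -161.3, 183.1]
tcp_rot: [3.141, 0.0, 1.557]
contact_force: [-0.4, -0.6, 0.2]
opening: 0.327
grasp_force: 0.0
```

```bash
cat > look2.py <<'E'
from rig import r
from h import *
import sys
s=r.sense();f=r.grab_frame("wrist");cv2.imwrite("pics/%s.png"%sys.argv[1],f["img"])
print(s["eef_pos"],s["tcp_rot"],s["clock"],s["contact_force"])
W,H=cloud(f,s);x,y,z=np.moveaxis(W,-1,0)
m=(abs(z-23)<3.5)&(y<180)&(y>-170)&(abs(x-493)<33)
n,l,st,_=cv2.connectedComponentsWithStats(m.astype(np.uint8));m=l==1+np.argmax(st[1:,4])
print("drive y range",np.percentile(y[m],[.2,99.8]))
for y0 in np.linspace(np.percentile(y[m],5),np.percentile(y[m],95),4):
    q=x[m&(abs(y-y0)<2)];print(y0.round(),q.min().round(1),q.max().round(1))
E
python3 look2.py w3
```

```text
[ 491.49516612 -161.31007187  183.06163192] [3.14117401e+00 1.39801458e-04 1.55697141e+00] 17.575 [-0.35586368 -0.60120388  0.22791661]
drive y range [-138.0288434   -36.85420144]
-131.0 460.1 522.4
-101.0 460.0 523.3
-70.0 460.0 524.2
-40.0 460.8 525.2
```

View pics/w3.png

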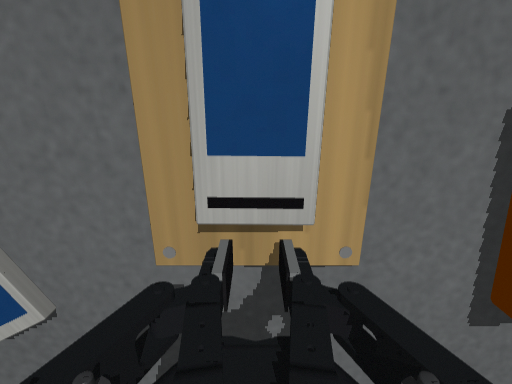

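The two fingertips stand behind the drive at (215–300, 250–300), within its width, and the drive lies in line with the tray. Now I push.

Call:
apply_moves([
  {"claw": 0.34,"delta_pos": [1.0,0,0],"yaw": 0},
  {"claw": 0.34,"delta_pos": [1.0,0,0],"yaw": 0},
  {"claw": 0.34,"delta_pos": [1.2,0,0],"yaw": 0},
  {"claw": 0.34,"delta_pos": [1.2,0,0],"yaw": 0},
  {"claw": 0.34,"delta_pos": [1.2,0,0],"yaw": 0},
  {"claw": 0.34,"delta_pos": [1.0,0,0],"yaw": 0},
  {"claw": 0.34,"delta_pos": [0.8,0,0],"yaw": 0},
  {"claw": 0.34,"delta_pos": [0,0,0],"yaw": 0},
])

```text
clock: 18.62
eef_pos: [491.9, -86.5, 182.4]
tcp_rot: [-3.14, -0.001, 1.557]
contact_force: [-0.1, -0.1, 0.2]
opening: 0.336
grasp_force: 0.0
```

```bash
python3 look2.py w4
```

```text
[491.88176733 -86.49444779 182.39179761] [-3.14033347e+00 -6.73759597e-04  1.55719103e+00] 18.625 [-0.13275485 -0.12323492  0.1814498 ]
drive y range [-81.56964151  37.90605621]
-67.0 460.0 522.5
-34.0 460.0 523.2
0.0 460.1 524.1
34.0 460.6 524.6
```

Call:
apply_moves([
  {"claw": 0.34,"delta_pos": [0.8,0,0],"yaw": 0},
  {"claw": 0.34,"delta_pos": [0.8,0,0],"yaw": 0},
  {"claw": 0.34,"delta_pos": [0.8,0,0],"yaw": 0},
  {"claw": 0.34,"delta_pos": [0.8,0,0],"yaw": 0},
  {"claw": 0.34,"delta_pos": [0.8,0,0],"yaw": 0},
  {"claw": 0.34,"delta_pos": [0.8,0,0],"yaw": 0},
  {"claw": 0.34,"delta_pos": [0.8,0,0],"yaw": 0},
  {"claw": 0.34,"delta_pos": [0.8,0,0],"yaw": 0},
])

```text
clock: 19.68
eef_pos: [493.2, -22.8, 182.7]
tcp_rot: [3.142, 0.0, 1.557]
contact_force: [0.6, -1.1, -0.6]
opening: 0.332
grasp_force: 0.6
```

```bash
python3 look2.py w5
```

```text
[493.18435773 -22.78024873 182.69633846] [3.14158679e+00 1.92785418e-05 1.55683963e+00] 19.675 [ 0.5670082  -1.1360958  -0.55808247]
drive y range [-17.85876099 101.63807046]
-4.0 460.4 524.1
30.0 461.1 524.8
64.0 460.6 525.4
98.0 460.8 525.6
```

Call:
apply_moves([
  {"claw": 0.34,"delta_pos": [0.8,0,0],"yaw": 0},
  {"claw": 0.34,"delta_pos": [0.8,0,0],"yaw": 0},
  {"claw": 0.34,"delta_pos": [0.8,0,0],"yaw": 0},
  {"claw": 0.34,"delta_pos": [0.8,0,0],"yaw": 0},
  {"claw": 0.34,"delta_pos": [0.8,0,0],"yaw": 0},
  {"claw": 0.34,"delta_pos": [0.7,0,0],"yaw": 0},
  {"claw": 0.34,"delta_pos": [0.5,0,0],"yaw": 0},
  {"claw": 0.34,"delta_pos": [0.2,0,0],"yaw": 0},
])

```text
clock: 20.72
eef_pos: [494.0, 30.9, 182.7]
tcp_rot: [3.142, 0.0, 1.557]
contact_force: [-0.2, -13.3, 0.2]
opening: 0.328
grasp_force: 6.4
```

Call:
apply_moves([
  {"claw": 0.34,"delta_pos": [0.2,0,0],"yaw": 0},
  {"claw": 0.34,"delta_pos": [0.2,0,0],"yaw": 0},
])

```text
clock: 20.98
eef_pos: [494.0, 32.1, 182.7]
tcp_rot: [-3.141, 0.005, 1.56]
contact_force: [1.4, -44.4, 3.0]
opening: 0.33
grasp_force: 22.2
```

```bash
python3 look2.py w6
```

```text
[493.99841592  32.06323385 182.73133345] [-3.1414176   0.00480461  1.55999664] 20.975 [  1.42251831 -44.37623156   2.95422654]
drive y range [ 36.49081113 155.47621339]
50.0 460.4 525.0
84.0 460.8 525.3
118.0 461.3 525.9
152.0 461.7 526.0
```

Call:
apply_moves([
  {"claw": 0.34,"delta_pos": [-0.6,0,0],"yaw": 0},
  {"claw": 0.34,"delta_pos": [-3.0,0,0],"yaw": 0},
  {"claw": 0.34,"delta_pos": [-3.0,0,-3],"yaw": 0},
  {"claw": 0.34,"delta_pos": [0,0,-6],"yaw": 0},
  {"claw": 0.34,"delta_pos": [0,0,0],"yaw": 0},
])

```text
clock: 21.65
eef_pos: [494.7, -31.8, 276.5]
tcp_rot: [3.134, -0.0, 1.556]
contact_force: [0.1, 0.1, 0.7]
opening: 0.329
grasp_force: 0.0
```

```bash
python3 look2.py w7; python3 - <<'E'
from rig import r
from h import *
s=r.sense();f=r.grab_frame("wrist");W,H=cloud(f,s);x,y,z=np.moveaxis(W,-1,0)
for x0 in (470,480,493,505,515):
    q=(abs(x-x0)<1.0)&(y>0)&(y<200)
    o=np.argsort(y[q]);yy=y[q][o];zz=z[q][o];k=np.where(abs(np.diff(zz))>3)[0]
    print(x0,[(yy[i].round(1),zz[i].round(1),zz[i+1].round(1)) for i in k])
E
```

```text
[494.71941106 -31.76052393 276.52595632] [ 3.13412099e+00 -3.45927454e-05  1.55565935e+00] 21.65 [0.05446855 0.05121514 0.73005664]
drive y range [ 41.48757938 123.83964265]
46.0 460.6 524.8
71.0 461.0 525.6
96.0 461.2 525.8
120.0 461.6 525.6
470 [(np.float64(40.3), np.float64(8.5), np.float64(21.1)), (np.float64(87.3), np.float64(25.3), np.float64(22.1))]
480 [(np.float64(40.1), np.float64(7.1), np.float64(20.0))]
493 [(np.float64(39.9), np.float64(8.2), np.float64(21.3)), (np.float64(93.4), np.float64(22.3), np.float64(25.4)), (np.float64(119.5), np.float64(25.5), np.float64(22.2))]
505 [(np.float64(39.7), np.float64(7.8), np.float64(22.3)), (np.float64(58.5), np.float64(21.2), np.float64(24.3)), (np.float64(62.9), np.float64(21.8), np.float64(24.9)), (np.float64(98.5), np.float64(24.9), np.float64(21.4))]
515 [(np.float64(39.5), np.float64(7.7), np.float64(21.1)), (np.float64(93.0), np.float64(22.8), np.float64(26.1))]
```

View pics/w7.png

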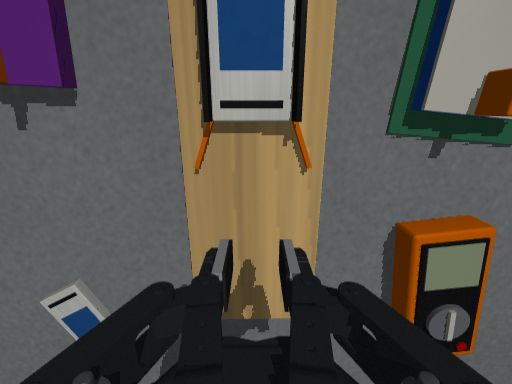

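The drive's rear edge is flush with the tray wall ends at row ~121, so it is home. That matches the 11 mm pad offset at first contact. Next I fetch the lid.

Call:
apply_moves([
  {"claw": -0.4,"delta_pos": [1.5,3.0,-1],"yaw": 0},
  {"claw": -0.4,"delta_pos": [1.6,3.0,-1],"yaw": 0},
  {"claw": -0.4,"delta_pos": [1.6,3.0,0],"yaw": 0},
  {"claw": -0.4,"delta_pos": [1.6,3.1,0],"yaw": 0},
  {"claw": -0.4,"delta_pos": [1.6,3.1,0],"yaw": 0},
  {"claw": -0.4,"delta_pos": [1.5,3.0,0],"yaw": 0.094},
  {"claw": -0.4,"delta_pos": [0,0,0],"yaw": 0},
])

```text
clock: 22.62
eef_pos: [677.3, 61.4, 290.3]
tcp_rot: [-3.14, 0.0, 1.464]
contact_force: [-0.2, 0.0, -0.5]
opening: 0.704
grasp_force: 0.0
```

```bash
python3 - <<'E'
from rig import r
from h import *
s=r.sense();t=r.grab_frame("top");f=r.grab_frame("wrist")
print(s["eef_pos"],s["tcp_rot"],s["clock"])
W,H=cloud(f,s);x,y,z=np.moveaxis(W,-1,0)
tb=(z>40)&(z<62)&(H[...,0]<20)&(H[...,1]>130)&(x>640)&(x<720)&(y>30)&(y<100);print("tab",rect(W,tb))
print("lid",rect(W,(H[...,1]<40)&(H[...,2]>90)&(x>610)&(abs(z-23.5)<4)&(y>20)))
cv2.imwrite("pics/t8.png",cv2.resize(t["img"][100:230,170:340],None,fx=4,fy=4,interpolation=cv2.INTER_CUBIC))
W,H=cloud(t);x,y,z=np.moveaxis(W,-1,0);v=t["img"].max(-1)
for x0 in (485,494,503):
    q=(abs(x-x0)<2.0)&(y>150)&(y<200);o=np.argsort(y[q]);print(np.c_[y[q],z[q],v[q]][o].round().astype(int).tolist())
E
```

```text
[677.27007592  61.4168338  290.29694431] [-3.13973181e+00  2.80911069e-05  1.46357888e+00] 22.625
tab (array([678.9,  59.9]), array([32.1,  7.5]), 83.8, 'z', np.float64(53.6), 'n', 360)
lid (array([685.6, 120.5]), array([154. ,  89.4]), 83.6, 'z', np.float64(24.0), 'n', 18280)
[[195, 7, 133], [195, 5, 129], [199, -4, 107]]
[[192, 10, 125], [196, 3, 138], [199, 3, 113]]
[[192, 9, 130], [196, 3, 132], [200, -1, 111]]
```

View pics/t8.png

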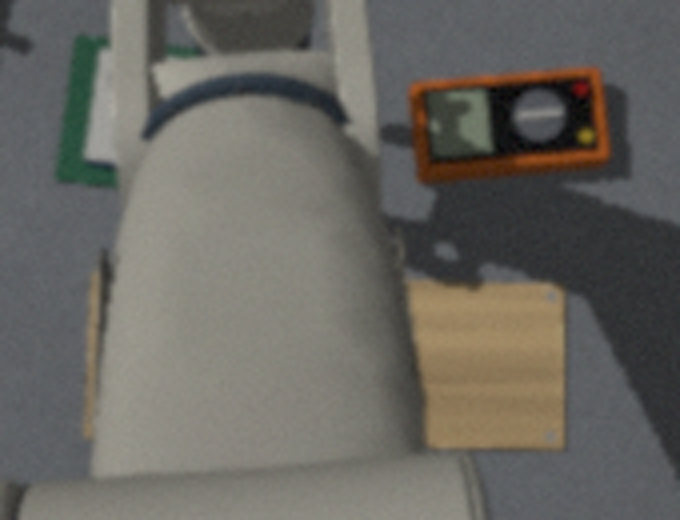

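The arm hides the tray at (260,300) in this top view. I'll check the far-wall gap with the wrist camera from here.

```bash
python3 - <<'E'
from rig import r
from h import *
s=r.sense();f=r.grab_frame("wrist");W,H=cloud(f,s);x,y,z=np.moveaxis(W,-1,0);v=f["img"].max(-1)
tr=(z>29)&(z<39)&(abs(x-495)<45)&(y>20)&(y<200);print("tray top y",np.percentile(y[tr],[1,99]),"x",np.percentile(x[tr],[1,99]),tr.sum())
for x0 in (475,485,494,503):
    q=(abs(x-x0)<1.5)&(y>20)&(y<190);o=np.argsort(y[q]);A=np.c_[y[q],z[q],v[q]][o];e=A[(A[:,0]>160)]
    k=abs(A[:,1]-22.5)<3;print(x0,"drive y",A[k,0].min() if k.any() else None,A[k,0].max() if k.any() else None,e[::3].round().astype(int).tolist()[:20])
E
```

```text
tray top y [ 43.30558462 180.85086027] x [457.3234682  533.95676264] 2851
475 drive y 42.42182349026645 177.79311628472476 [[160, 23, 99], [161, 24, 99], [162, 23, 100], [162, 22, 99], [162, 25, 99], [163, 22, 99], [163, 22, 102], [164, 23, 127], [165, 24, 143], [166, 23, 142], [167, 22, 144], [167, 22, 132], [167, 22, 133], [168, 24, 78], [169, 24, 76], [170, 24, 78], [170, 24, 78], [171, 23, 78], [171, 23, 77], [171, 23, 78]]
485 drive y 42.409166298911565 177.5017899862517 [[161, 23, 100], [161, 22, 100], [162, 23, 99], [163, 24, 103], [164, 23, 112], [165, 23, 146], [165, 23, 148], [166, 24, 144], [166, 23, 147], [167, 23, 134], [168, 22, 80], [169, 23, 79], [169, 23, 81], [170, 23, 78], [171, 23, 80], [172, 23, 80], [172, 23, 79], [173, 22, 76], [173, 23, 79], [174, 22, 80]]
494 drive y 42.18653694719555 177.40844542246649 [[160, 22, 98], [160, 23, 98], [161, 24, 97], [162, 23, 98], [162, 24, 98], [163, 23, 101], [164, 25, 119], [164, 22, 148], [165, 23, 148], [166, 23, 148], [166, 23, 150], [167, 22, 146], [168, 22, 134], [168, 22, 77], [169, 24, 80], [169, 23, 81], [170, 22, 80], [171, 23, 80], [172, 22, 80], [172, 23, 79]]
503 drive y 42.173846726621164 177.2118414046172 [[160, 24, 97], [161, 24, 97], [162, 24, 98], [163, 24, 102], [164, 23, 121], [164, 23, 149], [165, 24, 150], [166, 22, 146], [166, 23, 149], [167, 22, 147], [167, 24, 136], [168, 23, 136], [168, 22, 80], [169, 24, 80], [169, 24, 80], [170, 23, 80], [171, 23, 80], [171, 23, 80], [172, 23, 81], [173, 22, 78]]
```

The drive spans y 42.2–177.4 and the far wall's inner face is at about 177.3, so it's home. Now I grip the lid.

Call:
apply_moves([
  {"claw": -0.4,"delta_pos": [-0.16,0.1,3.0],"yaw": 0},
  {"claw": -0.4,"delta_pos": [0,0,3.0],"yaw": 0},
  {"claw": -0.4,"delta_pos": [0,0,2.0],"yaw": 0},
  {"claw": -0.4,"delta_pos": [0,0,0.7],"yaw": 0},
  {"claw": 0.5,"delta_pos": [0,0,0],"yaw": 0},
  {"claw": 0.7,"delta_pos": [0,0,0],"yaw": 0},
  {"claw": 1,"delta_pos": [0,0,0],"yaw": 0},
  {"claw": 1,"delta_pos": [0,0,0],"yaw": 0},
], grip_force=50)

```text
clock: 23.78
eef_pos: [677.7, 58.5, 206.8]
tcp_rot: [3.14, -0.0, 1.463]
contact_force: [0.3, -1.4, 5.1]
opening: 0.079
grasp_force: 49.8
```

Call:
apply_moves([
  {"claw": 1,"delta_pos": [0,0,0],"yaw": 0},
  {"claw": 1,"delta_pos": [0,0,0],"yaw": 0},
])

```text
clock: 24.02
eef_pos: [677.7, 58.5, 206.8]
tcp_rot: [3.14, -0.0, 1.463]
contact_force: [-0.5, -0.1, 6.8]
opening: 0.082
grasp_force: 49.9
```

Call:
apply_moves([
  {"claw": 1,"delta_pos": [0,0,-0.5],"yaw": 0},
  {"claw": 1,"delta_pos": [0,0,-1.0],"yaw": 0},
  {"claw": 1,"delta_pos": [0,0,-1.2],"yaw": 0},
  {"claw": 1,"delta_pos": [0,0,-1.0],"yaw": 0},
  {"claw": 1,"delta_pos": [0,0,-0.5],"yaw": 0},
  {"claw": 1,"delta_pos": [0,0,0],"yaw": 0},
])

```text
clock: 24.78
eef_pos: [677.3, 58.4, 248.2]
tcp_rot: [3.141, -0.0, 1.463]
contact_force: [-0.1, 0.3, -1.3]
opening: 0.077
grasp_force: 48.8
```

```bash
python3 look.py; python3 - <<'E'
from h import *
s,f=pickle.load(open("f.pkl","rb"));W,H=cloud(f,s);x,y,z=np.moveaxis(W,-1,0)
a=s["tcp_rot"][2];print(s["eef_pos"],np.degrees(a))
m=(H[...,1]<40)&(H[...,2]>90)&(abs(z-66)<7)&(y>20)
print("lid",rect(W,m))
c=np.array(rect(W,m)[0])-s["eef_pos"][:2]
print("in tool axes",c@[np.cos(a),np.sin(a)],c@[np.sin(a),-np.cos(a)])
print("lid",rect(W,m)[2])
th=np.radians(89.2);T=np.array([495.2,111.4])-61*np.array([np.cos(th),np.sin(th)])
plan(T[0],T[1],s["eef_pos"][2],89.3,8,s)
E
```

```text
[677.3  58.4 248.2] [-0.1  0.3 -1.3] 0.077 24.775
plate slope x,y deg [0.01 0.02] z at tab 65.3 z +131 65.3 29923
[677.3023272   58.41965371 248.23095985] 83.81245532552914
lid (array([682.8, 116.4]), array([148.6,  89.9]), 83.7, 'z', np.float64(65.3), 'n', 40017)
in tool axes 58.235134013703124 -0.7836638153786719
lid 83.7
([-0.35, -2.26, -0.0], np.float64(-0.012))
([-0.32, -2.27, -0.0], np.float64(-0.012))
([-0.29, -2.27, -0.0], np.float64(-0.012))
([-0.26, -2.27, -0.0], np.float64(-0.012))
([-0.24, -2.28, -0.0], np.float64(-0.012))
([-0.21, -2.28, -0.0], np.float64(-0.012))
([-0.18, -2.28, -0.0], np.float64(-0.012))
([-0.16, -2.29, -0.0], np.float64(-0.012))
end [494.3  50.4 248.2] 89.31
```

Call:
apply_moves([
  {"claw": 1,"delta_pos": [-0.37,-1.5,0],"yaw": -0.012},
  {"claw": 1,"delta_pos": [-0.34,-2.5,0],"yaw": -0.012},
  {"claw": 1,"delta_pos": [-0.3,-2.6,0],"yaw": -0.012},
  {"claw": 1,"delta_pos": [-0.28,-2.6,0],"yaw": -0.012},
  {"claw": 1,"delta_pos": [-0.25,-2.6,0],"yaw": -0.012},
  {"claw": 1,"delta_pos": [-0.22,-2.6,0],"yaw": -0.012},
  {"claw": 1,"delta_pos": [-0.2,-2.3,0],"yaw": -0.012},
  {"claw": 1,"delta_pos": [-0.17,-1.5,0],"yaw": -0.012},
])

```text
clock: 25.82
eef_pos: [492.0, 49.0, 247.4]
tcp_rot: [-3.14, 0.0, 1.56]
contact_force: [0.8, -0.3, -1.5]
opening: 0.077
grasp_force: 48.9
```

Call:
apply_moves([
  {"claw": 1,"delta_pos": [0,0,0.3],"yaw": 0},
  {"claw": 1,"delta_pos": [0,0,0],"yaw": 0},
])

```text
clock: 26.08
eef_pos: [494.7, 49.3, 244.6]
tcp_rot: [3.141, -0.0, 1.559]
contact_force: [-0.4, -0.2, -1.8]
opening: 0.082
grasp_force: 48.9
```

```bash
python3 look.py; python3 - <<'E'
from rig import r
from h import *
s,f=pickle.load(open("f.pkl","rb"));W,H=cloud(f,s);x,y,z=np.moveaxis(W,-1,0)
print(np.degrees(s["tcp_rot"]))
cv2.imwrite("pics/w9.png",f["img"])
m=(H[...,1]<40)&(H[...,2]>90)&(z>55)&(z<70)&(y>20)
b=(H[...,0]>8)&(H[...,0]<30)&(H[...,1]>70)&(z<12)&(z>2)
for y0 in (60,80,100,120,140,160,180):
    q=x[m&(abs(y-y0)<2)];p=x[b&(abs(y-y0)<2)]
    print(y0,"lid",[q.min().round(1),q.max().round(1),((q.min()+q.max())/2).round(1)] if len(q) else 0,"board",[p.min().round(1),p.max().round(1),((p.min()+p.max())/2).round(1)] if len(p) else 0)
print("lid y",np.percentile(y[m],[.1,99.9]),"board y max",y[b].max())
t=r.grab_frame("top");W,H=cloud(t);x,y,z=np.moveaxis(W,-1,0)
b=(H[...,0]>8)&(H[...,0]<30)&(H[...,1]>70)&(z<14)&(x>420)&(x<570);print("top: board y",y[b&(y>100)].max(),"lid far y",y[(z>50)&(z<72)&(H[...,1]<60)&(abs(x-495)<40)&(y>100)].max())
E
```

```text
[494.7  49.3 244.6] [-0.4 -0.2 -1.8] 0.082 26.075
plate slope x,y deg [0.06 0.  ] z at tab 61.7 z +131 61.7 29977
[ 1.79957591e+02 -3.35584323e-03  8.93065368e+01]
60 lid [np.float64(449.4), np.float64(537.9), np.float64(493.7)] board [np.float64(430.1), np.float64(559.1), np.float64(494.6)]
80 lid [np.float64(449.6), np.float64(538.3), np.float64(494.0)] board [np.float64(429.6), np.float64(559.3), np.float64(494.5)]
100 lid [np.float64(449.9), np.float64(538.5), np.float64(494.2)] board [np.float64(430.2), np.float64(559.8), np.float64(495.0)]
120 lid [np.float64(450.3), np.float64(538.9), np.float64(494.6)] board [np.float64(430.5), np.float64(559.6), np.float64(495.1)]
140 lid [np.float64(450.0), np.float64(539.2), np.float64(494.6)] board [np.float64(430.7), np.float64(559.8), np.float64(495.3)]
160 lid [np.float64(450.8), np.float64(539.9), np.float64(495.3)] board [np.float64(430.9), np.float64(560.1), np.float64(495.5)]
180 lid [np.float64(451.0), np.float64(539.8), np.float64(495.4)] board [np.float64(431.1), np.float64(561.0), np.float64(496.0)]
lid y [ 34.1393109  181.63737043] board y max 196.50213331117448
top: board y 426.6530557950419 lid far y 188.6965902185641
```

Call:
apply_moves([
  {"claw": 1,"delta_pos": [0,0.05,0.5],"yaw": 0},
  {"claw": 1,"delta_pos": [0,0,0.5],"yaw": 0},
  {"claw": 1,"delta_pos": [0,0,0.5],"yaw": 0},
  {"claw": 1,"delta_pos": [0,0,0.4],"yaw": 0},
  {"claw": 1,"delta_pos": [0,0,0.2],"yaw": 0},
  {"claw": 1,"delta_pos": [0,0,0.1],"yaw": 0},
  {"claw": 1,"delta_pos": [0,0,0.1],"yaw": 0},
])

```text
clock: 27.05
eef_pos: [494.7, 49.2, 221.8]
tcp_rot: [3.141, -0.0, 1.559]
contact_force: [-1.0, -1.3, 10.2]
opening: 0.078
grasp_force: 50.5
```

```bash
python3 look.py
```

```text
[494.7  49.2 221.8] [-1.  -1.3 10.2] 0.078 27.05
plate slope x,y deg [0.03 0.12] z at tab 38.9 z +131 39.2 30001
```

Seated at its original height, with contact felt. I'll release and retreat for a check.

Call:
apply_moves([
  {"claw": 0.84,"delta_pos": [0,0,-0.1],"yaw": 0},
  {"claw": 0.6,"delta_pos": [0,0,0],"yaw": 0},
  {"claw": 0.4,"delta_pos": [0,0,0],"yaw": 0},
  {"claw": 0,"delta_pos": [0,0,-0.5],"yaw": 0},
  {"claw": -0.5,"delta_pos": [0,0,-3.0],"yaw": 0},
  {"claw": -0.5,"delta_pos": [0,0,-4.0],"yaw": 0},
  {"claw": -0.5,"delta_pos": [0,0,-5.0],"yaw": 0},
  {"claw": -0.5,"delta_pos": [0,0,-5.0],"yaw": 0},
])

```text
clock: 28.1
eef_pos: [494.3, 49.2, 399.6]
tcp_rot: [3.141, -0.0, 1.559]
contact_force: [1.0, 0.1, -0.7]
opening: 0.752
grasp_force: 0.0
```

Call:
apply_moves([
  {"claw": -0.5,"delta_pos": [-2.0,0,0],"yaw": 0},
  {"claw": -0.5,"delta_pos": [-1.5,0,0],"yaw": 0},
  {"claw": -0.5,"delta_pos": [0,0,0],"yaw": 0},
  {"claw": -0.5,"delta_pos": [0,0,0],"yaw": 0},
])

```text
clock: 28.6
eef_pos: [494.0, 14.3, 397.0]
tcp_rot: [-3.14, -0.0, 1.558]
contact_force: [0.5, 0.2, -0.3]
opening: 0.753
grasp_force: 0.0
```

```bash
python3 - <<'E'
from rig import r
from h import *
s=r.sense();f=r.grab_frame("wrist")
print(s["eef_pos"],s["tcp_rot"],s["clock"])
cv2.imwrite("pics/w10.png",f["img"])
W,H=cloud(f,s);x,y,z=np.moveaxis(W,-1,0);roi=(x>415)&(x<575)&(y>-190)&(y<225)
wood=(H[...,0]>8)&(H[...,0]<30)&(H[...,1]>70)
print("lid",rect(W,roi&(abs(z-39)<4)));print("board",rect(W,roi&(((z>2.5)&(z<60)&wood)|(z>15)&(z<60))))
m=roi&(abs(z-39)<4)&(H[...,1]<60);c=np.linalg.lstsq(np.c_[x[m],y[m],np.ones(m.sum())],z[m],rcond=None)[0];print("slopes deg",np.degrees(c[:2]))
E
```

```text
[494.01482824  14.28081766 397.00390831] [-3.14018677e+00 -1.96167879e-04  1.55813297e+00] 28.6
lid (array([494.4, 111.2]), array([152.9,  89.3]), 89.3, 'z', np.float64(39.0), 'n', 10853)
board (array([493.7,  11. ]), array([369.2, 130.2]), 89.2, 'z', np.float64(7.7), 'n', 24969)
slopes deg [0.02059983 0.08709499]
```

View pics/w10.png

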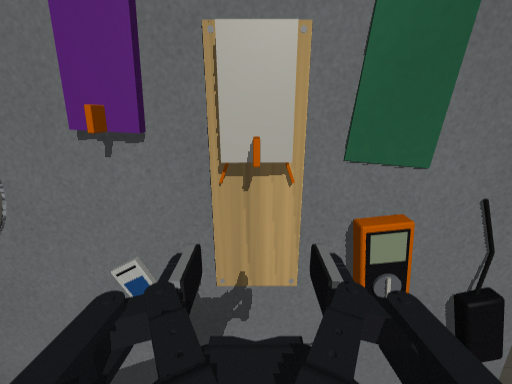

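The picture shows the lid flat and centred on the tray at (256,92). It measures within about 1 mm of the seat. The bare board is empty and the bystanders are where they were. I'll hand in.

```bash
python3 -c "
from rig import r
print(r.sign_off())"
```

```text
the job is handed in; nothing more can be done
None
```

The job is done and handed in at about 29 s: the drive is home against the far wall and the lid is back on, flat and within about 1 mm of centre; on my first grip the lid rose level by 12 mm, so I set it back down and redid the lift tab end first.

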